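Refit the boiler control knob and hold it pressed in

TASK

First push the grey boiler control unit across the worktop, without lifting or tipping it, until its far side sits flat against the blue stop bar. Then fit the black knob onto the unit's D-shaped spindle, turned so that its pointer matches the spindle's flat, and press it in against the spring until its skirt is flush with the steel panel. Finish while still holding the knob pressed in like that, with the unit still against the stop and everything else on the worktop left where it stands.

Things in the scene. Friction and masses are not known exactly. Their poses are not given: they have to be found in the camera images.
- unit: Loose boiler control unit lying on its back: grey box 120 (its x) x 150 (its y) x 50 mm high with a steel panel on top, 0.5 to 0.9 kg, too wide to grasp. Origin: centre of its underside; z up. Its top panel lies 50 mm above the origin and the spindle stands in the panel's middle, straight above the origin. At the start its far (+x) face is 50 to 90 mm short of the stop and up to 0.2 rad skew to it.
- stop: Blue steel stop bar screwed to the worktop, 20 (its x) x 240 (its y) x 30 mm high. Origin: centre of the bar's underside; its +x axis is the direction in which the unit is to be pushed (away from the robot); the bar's near face lies 10 mm on the -x side of the origin, so the unit is against it when the unit's origin is 70 mm on the -x side of the stop's origin, with their x axes parallel.
- knob: Loose black knob standing on the worktop, open side down, 50 g. Origin: centre of its underside; z up. Round skirt 42 mm across and 17 mm high; on it a bar grip 38 mm long (its x), 12 mm wide (its y), from 17 to 41 mm above the origin. A white pointer line runs on the +x half of the bar. The underside has a D-shaped bore 14 mm deep, 17.8 mm in diameter, whose flat is 2.9 mm from the axis on the +x (pointer) side.
- spindle_tip (a point): Top centre, on the axis, of the brass D-spindle, which stands 20 mm proud of the panel. 16 mm diameter; its flat is 2 mm from the axis on the +x side of this frame (z up), tip chamfered 1.5 mm. The knob fits when its x axis points the same way as this x axis (within about 0.12 rad). The spindle can turn about its axis but stiffly (0.03 N m), and begins up to 0.9 rad either way from the unit's x axis.
- spindle_push (a joint): How far the spindle is pressed into the unit against its spring, m: 0 out, 0.006 fully in. The spring pushes back with 3 N at 0 and 9 N at 0.006. The bore's end meets the spindle's top when the knob is 6 mm above the panel; pressing those last 6 mm makes the skirt flush with the panel. It springs out again if let go.
- pot: Bystander, leave alone: small white jar with a green cap, 52 mm across, 50 mm tall.
- spray: Bystander, leave alone: white bottle with a blue label, 60 mm across, 170 mm tall.
- cleaner: Bystander, leave alone: orange bottle with a yellow label, 60 mm across, 140 mm tall.
- tub: Bystander, leave alone: white tub with a yellow cap, 90 mm across, 130 mm tall.
- driver: Bystander, leave alone: screwdriver with a red handle lying flat.
- spanner: Bystander, leave alone: steel spanner lying flat.
- tablet: Bystander, leave alone: small black tablet lying flat, 90 x 140 x 10 mm.
Mind the look-alikes: they are no part of the job. What is shaped like the unit but purple or turquoise is not meant.

How it is judged:
By the outcome, as a careful person would: the job done as asked, in the order asked, and still so for the second after the job is handed in, while the arm keeps its last pose, push and grip.
It also fails if it takes over 58 s, if anything falls off the work surface, if the arm or the gripper's body presses on something with over 40 N, if the wrist force passes 120 N, or if a joint passes its speed limit or range.

ROBOT

A 6-joint arm with a two-finger parallel gripper is mounted at the origin on the work surface. World frame = base frame: x ahead of the robot, y to its left, z up, the work surface at z = 0. Lengths are in m, angles in rad, forces in N, time in s.
With the tool pointing down it reaches from about 0.25 to 0.725 m from the base axis. Payload 4 kg.
Tool frame: the origin (TCP) lies on the centre line of the jaws, within the pads' length; the fingertips stand 17 mm ahead of it and the grasp point (between the pads) lies 2 mm behind it; z points along the fingers, y is the line along which they close (so a half turn about z gives the same grasp; the last joint's range is limited). The gripper opens to 85 mm and grips with 20 to 120 N. Pads are 22 mm wide; open, the fingers measure 114 mm over their backs; the gripper's body (76 mm by 85 mm) begins 54 mm behind the grasp point. The pads swing forward as they close: fully open they stand 13 mm farther back than shut.
Start: joints at [-1.243, 0.241, 0.005, 1.335, 0, 1.571], TCP at [0.161, -0.473, 0.248] pointing down, gripper open.
Joint ranges: [-2.72, 2.72], [-1.05, 1.87], [-1.09, 1.28], [-1.99, 2.15], [-1.42, 1.44], [-3.14, 3.14]. Speed limits (rad/s): [2.79, 2.79, 3.14, 3.14, 3.14, 3.14].

INTERFACE

Orientations are given as a unit quaternion [x, y, z, w].
In Python, from workcell import get_obs, imaging, order gives the robot as it stands.
- The arm moves only by the tool apply_moves, never from a script. Its argument "targets" is a list that holds one entry, the list of rows, each a list of 5 numbers: the shift along the world's x, y, z in units of 40 mm (1.0 is 40 mm), then the turn about the world's z in degrees, then the gripper command: -1 is shut, 1 is fully open, values between are in proportion. In form: [[[dx, dy, dz, turn, fingers], ...]]. A call has 1 to 8 rows; each row shifts and turns the commanded pose from where the row before left it; what a row does not reach is not made up. A row lasts 1/12 s, in which the tool goes at most 41.7 mm and 7.16 degrees, less where a joint would pass 70% of its speed; a pose out of reach is approached as far as the arm can. A call is refused whole if a number of a shift passes 1 or a number of a turn 7.16, either way. A call with a gripper value outside its range is refused whole. The fingers move at their own pace and stop on an object; the grip force is fixed at half the most. Time passes only in rows, so rows that do not move let the fingers close. It gives the time, the measured TCP pose, the force, the opening and the grip force at its end, in the units of the state.
- get_obs(): the state, without advancing time (a new reading comes with each control period).
- imaging.camera(name): name is "scene" or "top" or "wrist"; returns (picture, depth): 384x512x3 uint8, blue, green, red; 384x512 float32, m along the optical axis (not along the pixel's ray), 0 where there is no reading.
- imaging.get_calibration(name): a dict with "camera_matrix" (3x3 intrinsics, pixels), "eye" and "rotation" of the camera in the world; the wrist camera has in their place "hand_eye" (4x4, takes a point from camera to tool coordinates, whose origin is the TCP and whose axes are the flange's). Camera axes: x right, y down, z forward; pixel columns grow to the right and rows downward; lengths in m; the calibration is good to about 2 mm. A picture is of the moment at which its call begins: read the wrist's pose just before it. get_calibration takes no time and is no camera call.
- order.job_done(): hands the job in; it is judged then, once.
The state is a dict: "clock": time; "joint_pos": joint angles; "joint_vel": joint speeds; "tau": joint torques, N m; "eef_pos": TCP position; "tool_rot": TCP orientation; "ft_force": force on the tool from outside, world axes, zero at the start; "ft_torque": the same for the moment, N m; "grip_width": finger opening in m; "grasp_force": force on a finger pad.
Only numpy, scipy, OpenCV 4.12 (cv2) and the standard library are available. Lean on these libraries where they do the work, as an engineer would, in place of code of your own. Each camera call takes 0.05 s, during which the arm holds its last target. There are 200 camera calls.

## Working session

There is one attempt and no reset: what is moved stays moved. The work goes in short steps, Python scripts to look and compute and a tool call to move; the robot and the scene stay as the last step left them, time stands still between calls to the robot, and variables do not carry over. Pictures are saved under pics/ and viewed, at most 10 in all, crops included, and the job is handed in when it is done.

Besides the shell and the picture viewer there is one more tool, called after "Call:" as a command line: name --argument value ..., lists and objects as JSON in quotes. apply_moves: Moves the arm, as the interface text tells. Its arguments: {"type":"object","properties":{"targets":{"type":"array","items":{"type":"array","items":{"type":"array","items":{"type":"number"}}}}},"required":["targets"]}

```bash
mkdir -p pics; cat > h.py <<'E'
import numpy as np, cv2
from workcell import get_obs, imaging, order
from scipy.spatial.transform import Rotation as R
def cam(name):
    o=get_obs(); im,d=imaging.camera(name); c=imaging.get_calibration(name)
    K=np.array(c["camera_matrix"])
    if name=="wrist":
        T=np.eye(4);T[:3,:3]=R.from_quat(o["tool_rot"]).as_matrix();T[:3,3]=o["eef_pos"]
        T=T@np.array(c["hand_eye"]);return im,d,K,T[:3,3],T[:3,:3]
    return im,d,K,np.array(c["eye"]),np.array(c["rotation"])
def plane(px,K,e,Rm,z):
    px=np.atleast_2d(px).astype(float)
    r=(Rm@np.linalg.inv(K)@np.c_[px,np.ones(len(px))].T).T
    return e+r*((z-e[2])/r[:,2])[:,None]
def cloud(d,K,e,Rm):
    v,u=np.indices(d.shape); p=np.stack([(u-K[0,2])/K[0,0]*d,(v-K[1,2])/K[1,1]*d,d],-1)
    return p@Rm.T+e
E
python3 - <<'E'
from h import *
o=get_obs();print(o)
for n in("top","scene"):
    im,d,K,e,Rm=cam(n);print(n,K.tolist(),e,Rm.tolist())
    np.savez(f"{n}0.npz",im=im,d=d,K=K,e=e,Rm=Rm)
    cv2.imwrite(f"pics/{n}0.png",cv2.resize(im,(800,600)))
E
```

```text
{'clock': 0.0, 'joint_pos': array([-1.24299213e+00,  2.41418097e-01,  3.71374204e-03,  1.33519148e+00,
        2.12277169e-06,  1.57081982e+00]), 'joint_vel': array([-0.00173369, -0.0008732 , -0.00036387, -0.00081406, -0.00049444,
       -0.00065171]), 'tau': array([ 4.64809982e-04, -3.72321188e+01,  2.52405560e+01,  1.68497855e-02,
        6.37923540e-05,  5.31661371e-06]), 'eef_pos': array([ 0.16079035, -0.47280898,  0.24740636]), 'tool_rot': array([ 9.86599467e-01,  1.63157562e-01, -1.70252612e-04, -1.03585670e-03]), 'ft_force': array([-0.06475635, -0.85146621, -0.71303571]), 'ft_torque': array([-0.01457776,  0.01524098,  0.00914493]), 'grasp_force': 0.0, 'grip_width': 0.08539157461289938}
top [[356.7169648088272, 0.0, 252.76070474703926], [0.0, 356.7169648088272, 185.43714371962443], [0.0, 0.0, 1.0]] [ 0.41838926 -0.01177635  1.24130434] [-0.7039340013232894, 0.7096725224530817, -0.021249423537098387, 0.019755876477754626]
scene [[381.6030295905955, 0.0, 257.27388570336205], [0.0, 381.6030295905955, 198.56313162525194], [0.0, 0.0, 1.0]] [ 1.17891419 -0.38323063  0.95835936] [0.7984830534822451, 0.48555968834207025, -0.17920385645417347, -0.3074777718645263]
```

View pics/top0.png

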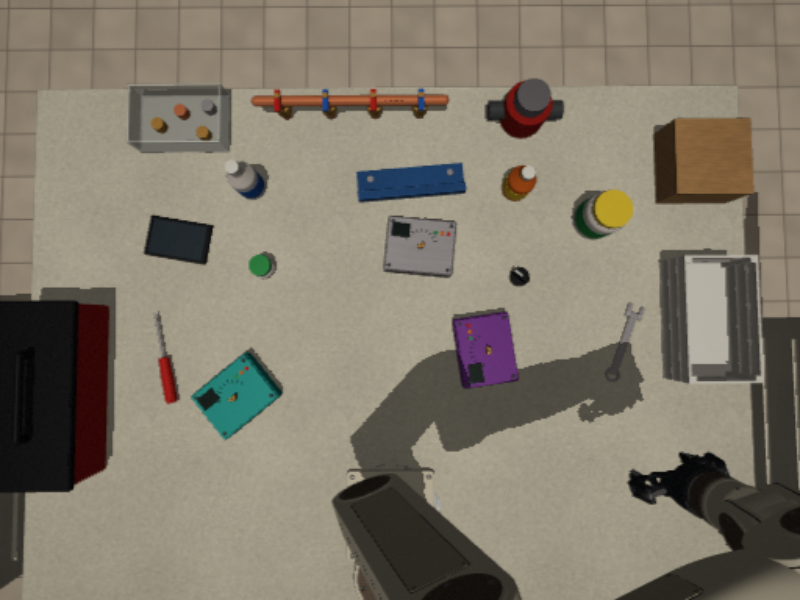

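View pics/scene0.png

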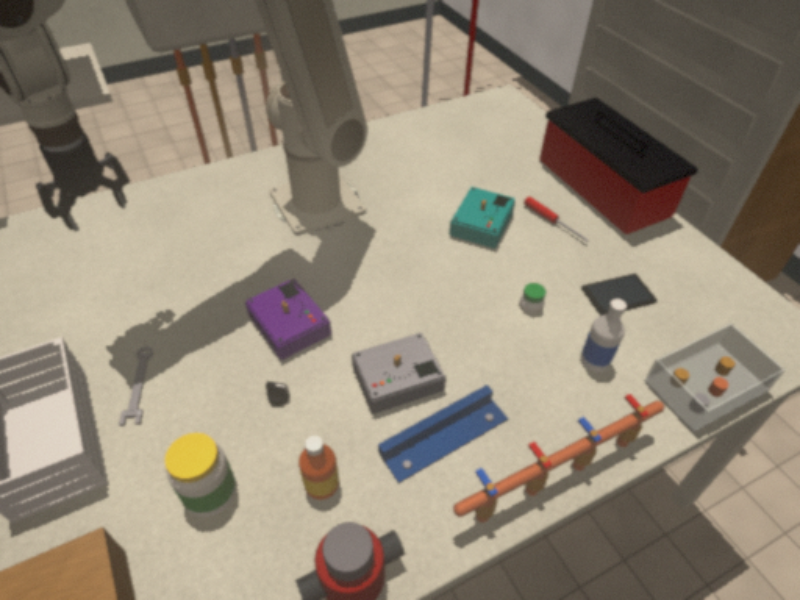

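Top view (800×600 px): grey unit at (420,246), blue stop at (411,182), knob at (519,275), purple look-alike at (485,348) and turquoise at (237,395).

```bash
sed -i 's/np.array(c\["rotation"\])/R.from_quat(c["rotation"]).as_matrix()/' h.py
python3 - <<'E'
from h import *
c=imaging.get_calibration("wrist");print(c)
f=np.load("top0.npz");im,d,K,e=[f[k] for k in("im","d","K","e")];Rm=R.from_quat(f["Rm"]).as_matrix()
P=cloud(d,K,e,Rm);s=512/800
def rect(m,z,nm):
    n,l,st,ce=cv2.connectedComponentsWithStats(m.astype(np.uint8));
    i=1+np.argmax(st[1:,4]);pts=cv2.findContours((l==i).astype(np.uint8),0,2)[0][0][:,0]
    w=plane(pts,K,e,Rm,z)[:,:2];r=cv2.minAreaRect((w*1000).astype(np.float32));print(nm,r,st[i],ce[i], np.median(P[l==i],0))
    return l==i
hsv=cv2.cvtColor(im,cv2.COLOR_BGR2HSV)
def box(x0,y0,x1,y1):
    m=np.zeros(d.shape,bool);m[int(y0*s):int(y1*s),int(x0*s):int(x1*s)]=1;return m
z=P[...,2]
print(np.median(z[box(300,300,400,350)]))
rect(box(365,205,475,290)&(z>.035)&(z<.06),.05,"unit z")
rect(box(340,150,480,210)&(hsv[...,0]>100)&(hsv[...,0]<125)&(hsv[...,1]>120)&(z>.02),.03,"stop")
rect(box(500,255,540,295)&(z>.01),.02,"knob z")
rect(box(500,255,540,295)&(hsv[...,2]<60),.017,"knob dark")
cv2.imwrite("pics/c.png",np.hstack([cv2.resize(im[125:185,235:315],(400,300),interpolation=2),cv2.resize(im[155:195,310:350],(300,300),interpolation=2)]))
E
```

```text
{'camera_matrix': array([[335.27126821,   0.        , 255.73502403],
       [  0.        , 335.27126821, 185.99264129],
       [  0.        ,   0.        ,   1.        ]]), 'hand_eye': array([[ 1.64334650e-04, -9.56078637e-01, -2.93110240e-01,
         7.52992777e-02],
       [ 9.99999973e-01,  2.05068570e-04, -1.08242665e-04,
         1.41252592e-03],
       [ 1.63596197e-04, -2.93110215e-01,  9.56078645e-01,
        -1.26272209e-01],
       [ 0.00000000e+00,  0.00000000e+00,  0.00000000e+00,
         1.00000000e+00]])}
-0.0006525985064599338
unit z ((582.0615844726562, -67.17755889892578), (148.61973571777344, 120.68172454833984), 84.30882263183594) [ 245  138   47   39 1550] [268.18258065 157.15032258] [ 0.58269732 -0.06683727  0.04915826]
stop ((706.9805908203125, -53.42352294921875), (21.68632698059082, 232.51148986816406), 4.475961685180664) [230 117  68  11 424] [263.4504717  121.95990566] [ 0.70693938 -0.05175757  0.02912604]
knob z ((516.1604614257812, -287.1187744140625), (38.697792053222656, 39.22539520263672), 44.20588684082031) [326 171  13  12 121] [332.04958678 176.76859504] [ 0.51652756 -0.28523912  0.01932336]
knob dark ((518.1024780273438, -289.4659729003906), (38.02758026123047, 38.00778579711914), 89.53893280029297) [327 171  12  12 102] [332.15686275 177.08823529] [ 0.5143963  -0.28750888  0.01872667]
```

View pics/c.png

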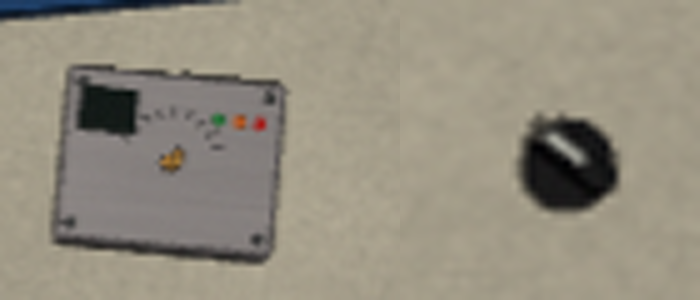

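The crop shows the unit's spindle with its flat off to one side, and the knob's white pointer lying towards the upper left. Moving to behind the unit, with jaws square to the stop.

Call:
apply_moves --targets '[[[0.6, 0.8, 0, -1.8, 1], [0.6, 0.8, 0, -1.8, 1], [0.6, 0.8, 0, -1.8, 1], [0.6, 0.8, 0, -1.8, 1], [0.6, 0.8, 0, -1.8, 1], [0.6, 0.8, 0, -1.8, 1], [0.6, 0.8, 0, -1.8, 1], [0.6, 0.8, 0, -1.7, 1]]]'

```text
clock: 0.77
eef_pos: [0.3534, -0.2155, 0.2481]
tool_rot: [0.999, 0.038, -0.0, -0.0]
ft_force: [-0.6, -1.1, -0.4]
grip_width: 0.0857
grasp_force: 0.0
```

Call:
apply_moves --targets '[[[0.6, 0.8, 0, 0, 1], [0.6, 0.8, 0, 0, 1], [0.6, 0.8, 0, 0, 1], [0.6, 0.8, 0, 0, 1], [0, 0, 0, 0, 1], [0, 0, 0, 0, 1]]]'

```text
clock: 1.27
eef_pos: [0.4495, -0.0875, 0.2476]
tool_rot: [0.999, 0.042, -0.001, -0.0]
ft_force: [0.2, -0.4, 0.4]
grip_width: 0.0852
grasp_force: 0.0
```

```bash
python3 - <<'E'
from h import *
im,d,K,e,Rm=cam("wrist");np.savez("w1.npz",im=im,d=d,K=K,e=e,Rm=Rm)
P=cloud(d,K,e,Rm);z=P[...,2];hsv=cv2.cvtColor(im,cv2.COLOR_BGR2HSV)
cv2.imwrite("pics/w1.png",im)
def rect(m,zz,nm):
    n,l,st,ce=cv2.connectedComponentsWithStats(m.astype(np.uint8));i=1+np.argmax(st[1:,4])
    pts=cv2.findContours((l==i).astype(np.uint8),0,2)[0][0][:,0]
    print(nm,cv2.minAreaRect((plane(pts,K,e,Rm,zz)[:,:2]*1000).astype(np.float32)),st[i],np.median(P[l==i],0))
rect((hsv[...,0]>100)&(hsv[...,0]<125)&(hsv[...,1]>120)&(z>.022)&(z<.04),.03,"stop")
rect((z>.042)&(z<.058)&(hsv[...,1]<80),.05,"unit")
E
```

```text
Traceback (most recent call last):
ValueError: attempt to get argmax of an empty sequence
```

View pics/w1.png

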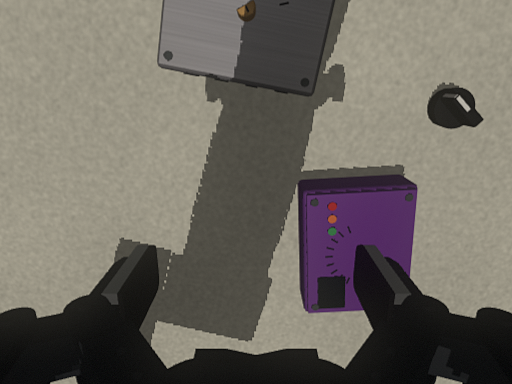

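The wrist view shows the unit's near face at the top (corners near (160,67) and (315,93)), the purple look-alike by the right finger, far edge near row 185, and the knob at (453,105). Checking clearance from this image.

```bash
python3 - <<'E'
from h import *
f=np.load("w1.npz");K,e,Rm=f["K"],f["e"],f["Rm"]
print("unit near corners",plane([[160,67],[315,93]],K,e,Rm,.05).round(4).tolist())
print("purple far corners",plane([[300,185],[415,187]],K,e,Rm,.05).round(4).tolist())
print("knob",plane([[452,107]],K,e,Rm,.017))
E
```

```text
unit near corners [[0.5314, 0.0057, 0.05], [0.5205, -0.1381, 0.05]]
purple far corners [[0.4304, -0.1351, 0.05], [0.438, -0.2513, 0.05]]
knob [[ 0.51798984 -0.28735878  0.017     ]]
```

Call:
apply_moves --targets '[[[0.81, 0.33, 0, 0, 1], [0, 0, -0.9, 0, 1], [0, 0, -0.9, 0, 1], [0, 0, -0.9, 0, 1], [0, 0, -0.9, 0, 1], [0, 0, -0.9, 0, 1], [0, 0, -0.9, 0, 1], [0, 0, 0, 0, 1]]]'

```text
clock: 1.98
eef_pos: [0.4745, -0.077, 0.0262]
tool_rot: [0.999, 0.037, -0.007, -0.001]
ft_force: [-1.2, 0.4, -0.8]
grip_width: 0.0855
grasp_force: 0.0
```

Call:
apply_moves --targets '[[[0.15, 0.012, 0, 0, 1], [0.15, 0.012, 0, 0, 1], [0.15, 0.012, 0, 0, 1], [0.15, 0.012, 0, 0, 1], [0.15, 0.012, 0, 0, 1], [0.15, 0.012, 0, 0, 1], [0.15, 0.012, 0, 0, 1], [0.15, 0.012, 0, 0, 1]]]'

```text
clock: 2.65
eef_pos: [0.5294, -0.0734, 0.0339]
tool_rot: [0.999, 0.038, -0.0, 0.001]
ft_force: [-4.7, -2.8, 2.1]
grip_width: 0.0855
grasp_force: 2.6
```

Call:
apply_moves --targets '[[[0.12, 0.01, 0, 0, 1], [0.12, 0.01, 0, 0, 1], [0.12, 0.01, 0, 0, 1], [0.12, 0.01, 0, 0, 1], [0, 0, 0, 0, 1]]]'

```text
clock: 3.07
eef_pos: [0.5492, -0.0707, 0.0338]
tool_rot: [0.999, 0.039, 0.0, 0.0]
ft_force: [-4.1, -1.1, 2.9]
grip_width: 0.0856
grasp_force: 2.0
```

Sliding at about 4 N. Creeping on to contact with the stop.

Call:
apply_moves --targets '[[[0.08, 0.006, 0, 0, 1], [0.08, 0.006, 0, 0, 1], [0.08, 0.006, 0, 0, 1], [0.05, 0.004, 0, 0, 1], [0, 0, 0, 0, 1]]]'

```text
clock: 3.48
eef_pos: [0.5598, -0.0697, 0.0334]
tool_rot: [0.999, 0.039, -0.0, -0.0]
ft_force: [-5.1, 0.4, 3.3]
grip_width: 0.0855
grasp_force: 2.6
```

```bash
cat > u.py <<'E'
from h import *
im,d,K,e,Rm=cam("top");P=cloud(d,K,e,Rm);z=P[...,2];hsv=cv2.cvtColor(im,cv2.COLOR_BGR2HSV)
cv2.imwrite("pics/top_last.png",cv2.resize(im[90:200,210:360],(750,550),interpolation=2))
for n in("scene","top"):
    im,d,K,e,Rm=cam(n);np.savez(n+"_l.npz",im=im,d=d,K=K,e=e,Rm=Rm)
E
python3 u.py
```

```text
(no output)
```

View pics/top_last.png

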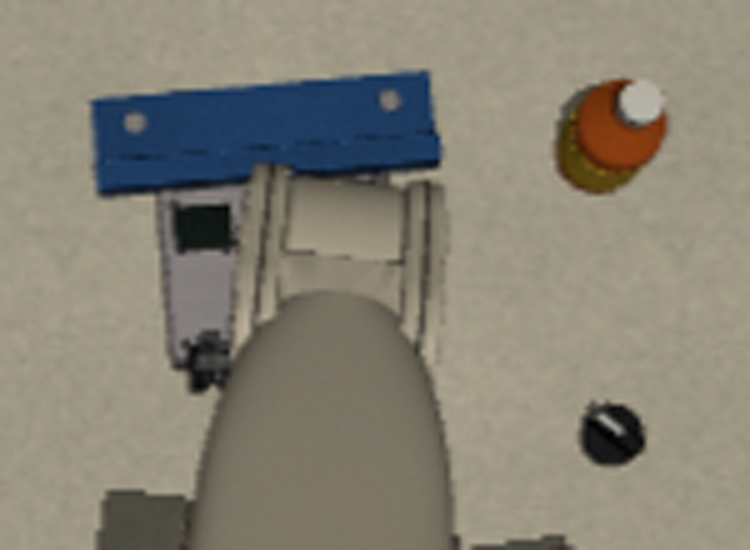

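The unit, seen on the left of the arm, is almost at the bar. A few more small steps should make the force rise.

Call:
apply_moves --targets '[[[0.05, 0.004, 0, 0, 1], [0.05, 0.004, 0, 0, 1], [0.05, 0.004, 0, 0, 1], [0, 0, 0, 0, 1]]]'

```text
clock: 3.97
eef_pos: [0.5656, -0.0692, 0.0333]
tool_rot: [0.999, 0.039, -0.001, -0.0]
ft_force: [-5.0, -0.0, 3.0]
grip_width: 0.0853
grasp_force: 2.8
```

Call:
apply_moves --targets '[[[0.04, 0.003, 0, 0, 1], [0.04, 0.003, 0, 0, 1], [0, 0, 0, 0, 1]]]'

```text
clock: 4.22
eef_pos: [0.5668, -0.0691, 0.0332]
tool_rot: [0.999, 0.039, -0.003, 0.0]
ft_force: [-10.2, -0.4, 6.8]
grip_width: 0.0854
grasp_force: 5.1
```

Call:
apply_moves --targets '[[[0.04, 0.003, 0, 0, 1], [0.04, 0.003, 0, 0, 1], [0.04, 0.003, 0, 0, 1], [0, 0, 0, 0, 1]]]'

```text
clock: 4.55
eef_pos: [0.5668, -0.0689, 0.0328]
tool_rot: [0.999, 0.039, -0.007, -0.0]
ft_force: [-20.9, -3.1, 14.0]
grip_width: 0.0855
grasp_force: 10.5
```

Call:
apply_moves --targets '[[[-0.25, -0.02, 0, 0, 1], [-0.5, -0.04, 0, 0, 1], [-0.25, -0.02, 0, 0, 1], [0, 0, 0.7, 0, 1], [0, 0, 0.9, 0, 1], [0, 0, 1, 0, 1], [0, 0, 1, 0, 1], [0, 0, 0.9, 0, 1]]]'

```text
clock: 5.22
eef_pos: [0.5357, -0.0718, 0.2166]
tool_rot: [0.999, 0.039, 0.003, 0.0]
ft_force: [1.0, 0.1, -1.0]
grip_width: 0.0856
grasp_force: 0.0
```

Call:
apply_moves --targets '[[[0.6, 0.2, 0.2, 0, 1], [0.5, 0, 0, 0, 1], [0, 0, 0, 0, 1], [0, 0, 0, 0, 1], [0, 0, 0, 0, 1]]]'

```text
clock: 5.63
eef_pos: [0.5781, -0.0638, 0.2205]
tool_rot: [0.999, 0.039, 0.0, -0.0]
ft_force: [-0.2, -0.2, 0.0]
grip_width: 0.0852
grasp_force: 0.0
```

```bash
python3 - <<'E'
from h import *
print(get_obs()["joint_vel"].round(4))
im,d,K,e,Rm=cam("wrist");np.savez("w2.npz",im=im,d=d,K=K,e=e,Rm=Rm)
cv2.imwrite("pics/w2.png",im)
hsv=cv2.cvtColor(im,cv2.COLOR_BGR2HSV);P=cloud(d,K,e,Rm)
m=(hsv[...,0]>8)&(hsv[...,0]<28)&(hsv[...,1]>90)&(P[...,2]>.055)
vu=np.argwhere(m);print(len(vu),vu.mean(0),plane([vu.mean(0)[::-1]],K,e,Rm,.07))
E
```

```text
[-0.0043 -0.0019 -0.0228  0.0009 -0.0013 -0.0007]
333 [ 76.24024024 360.51351351] [[ 0.66527019 -0.14058339  0.07      ]]
```

View pics/w2.png

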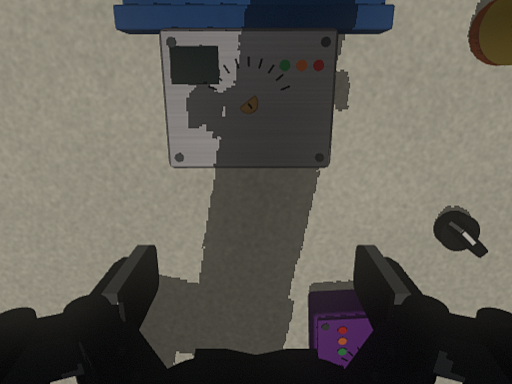

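The unit sits flush along the blue bar (row 32). The spindle is at (250,103) in shadow and the knob at (457,230). Enlarging both.

```bash
python3 - <<'E'
from h import *
f=np.load("w2.npz");im,d,K,e,Rm=[f[k] for k in("im","d","K","e","Rm")]
a=cv2.resize(im[85:120,232:267],(400,400),interpolation=2);b=cv2.resize(im[200:265,425:490],(400,400),interpolation=2)
cv2.imwrite("pics/z2.png",np.hstack([cv2.convertScaleAbs(a,alpha=2.2),cv2.convertScaleAbs(b,alpha=1.5)]))
P=cloud(d,K,e,Rm);z=P[...,2]
# stop near-top edge & unit corners
print("unit front corners",plane([[161,30],[337,31],[332,166],[172,166]],K,e,Rm,.05).round(4).tolist())
print("z spindle",z[95:112:2,240:262:2].round(3))
def proj(p): 
    q=K@(Rm.T@(np.array(p)-e));return q[:2]/q[2]
m=np.zeros(z.shape,bool);m[195:270,420:495]=1
g=cv2.cvtColor(im,6)
w=m&(g>150)&(z>.03);vu=np.argwhere(w);L=plane(vu[:,::-1],K,e,Rm,.041)[:,:2]
c=L.mean(0);u,s,vt=np.linalg.svd(L-c);print("line",len(vu),c,vt[0],s)
t=m&(z>.03);T=P[t];print("bar top pts",t.sum(),T.mean(0));
r=cv2.minAreaRect((T[T[:,2]>.036][:,:2]*1000).astype(np.float32));print(r)
k=m&(z>.006)&(z<.022);print("skirt",cv2.minEnclosingCircle((P[k][:,:2]*1000).astype(np.float32)))
E
```

```text
unit front corners [[0.6887, 0.0208, 0.05], [0.6991, -0.1215, 0.05], [0.5873, -0.1338, 0.05], [0.5759, 0.0112, 0.05]]
z spindle [[0.05  0.051 0.051 0.05  0.051 0.052 0.051 0.069 0.05  0.05  0.05 ]
 [0.05  0.052 0.051 0.051 0.05  0.05  0.07  0.07  0.068 0.05  0.05 ]
 [0.049 0.05  0.05  0.051 0.053 0.071 0.07  0.071 0.069 0.05  0.05 ]
 [0.051 0.049 0.051 0.063 0.069 0.071 0.071 0.071 0.071 0.051 0.05 ]
 [0.051 0.05  0.069 0.071 0.071 0.071 0.072 0.071 0.069 0.05  0.051]
 [0.05  0.071 0.07  0.069 0.071 0.07  0.07  0.071 0.07  0.05  0.05 ]
 [0.07  0.072 0.071 0.07  0.07  0.071 0.07  0.071 0.068 0.051 0.051]
 [0.052 0.071 0.07  0.071 0.07  0.07  0.071 0.07  0.051 0.052 0.05 ]
 [0.051 0.05  0.071 0.071 0.07  0.069 0.07  0.05  0.051 0.05  0.05 ]]
line 51 [ 0.52269752 -0.28328751] [-0.64478393 -0.76436489] [0.03532581 0.00671609]
bar top pts 533 [ 0.5254879  -0.27629672  0.05249796]
((583.9541625976562, -184.3585205078125), (286.0380859375, 15.871733665466309), 57.753150939941406)
skirt ((518.431884765625, -288.9665222167969), 21.859622955322266)
```

View pics/z2.png

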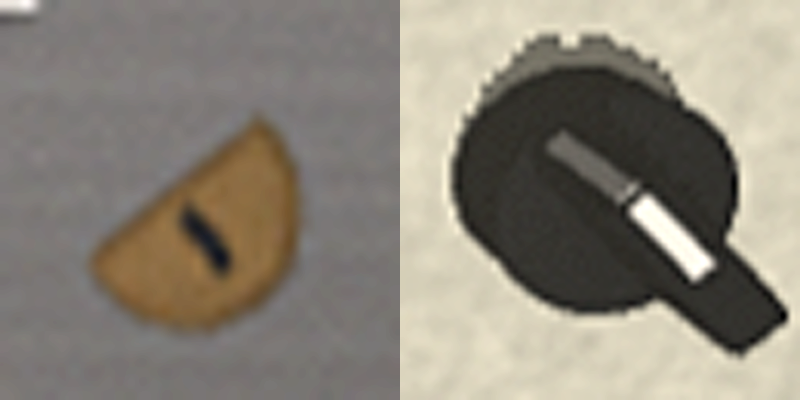

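Left crop shows the D with its chord from (93,265) to (258,118), the flat facing upper left and the round side lower right. The right crop shows the pointer line from (552,140) to (705,272) (upper half in shadow) and the bar's right end near (763,335). Now to resolve both in the world frame.

```bash
python3 - <<'E'
from h import *
from scipy.optimize import least_squares
f=np.load("w2.npz");im,d,K,e,Rm=[f[k] for k in("im","d","K","e","Rm")]
P=cloud(d,K,e,Rm);z=P[...,2];hsv=cv2.cvtColor(im,cv2.COLOR_BGR2HSV)
m=np.zeros(z.shape,np.uint8);m[85:120,232:267]=((hsv[...,1]>80)&(z>.055))[85:120,232:267]
C=max(cv2.findContours(m,0,1)[0],key=cv2.contourArea)[:,0]
W=plane(C,K,e,Rm,.07)[:,:2]*1e3
mu=plane(np.argwhere(m)[:,::-1],K,e,Rm,.07)[:,:2].mean(0)*1e3
def res(p):
    q=W-p[:2];dr=np.linalg.norm(q,axis=1)-p[3];df=q@[np.cos(p[2]),np.sin(p[2])]-p[4]
    return np.maximum(dr,df)
for a0 in(0.8,):
    r=least_squares(res,[*mu,a0,8,2],loss="soft_l1");print(r.x,np.degrees(r.x[2]),r.cost)
u=lambda x,y:(425+x/6.154-.5-(400/6.154 if x>=400 else 0),200+y/6.154-.5)
w=plane([u(552,140),u(637,197),u(705,272),u(785,315),u(740,352),u(635,290)],K,e,Rm,.041)*1e3
print("line start,mid,end, tip corners, bar side",w.round(1).tolist())
E
python3 - <<'E'
import sys;sys.path.insert(0,'.')
from h import *
f=np.load("top0.npz");im,d,K,e=[f[k] for k in("im","d","K","e")];Rm=R.from_quat(f["Rm"]).as_matrix()
g=cv2.cvtColor(im,6)[168:186,322:342];y,x=np.where(g>g.min()+0);
vu=np.argwhere((g>80)); 
ys,xs=np.indices(g.shape);c=(np.hypot(xs+322-332,ys+168-177)<5)
print(np.where(c,g,0))
E
```

```text
[638.08709208 -53.98334144   0.75156677   7.5452803    1.53834852] 43.06160391669596 0.9308214045749537
line start,mid,end, tip corners, bar side [[537.9, -259.6, 41.0], [529.2, -275.7, 41.0], [516.9, -290.3, 41.0], [510.2, -305.5, 41.0], [503.0, -300.0, 41.0], [512.8, -279.7, 41.0]]
[[  0   0   0   0   0   0   0   0   0   0   0   0   0   0   0   0   0   0
    0   0]
 [  0   0   0   0   0   0   0   0   0   0   0   0   0   0   0   0   0   0
    0   0]
 [  0   0   0   0   0   0   0   0   0   0   0   0   0   0   0   0   0   0
    0   0]
 [  0   0   0   0   0   0   0   0   0   0   0   0   0   0   0   0   0   0
    0   0]
 [  0   0   0   0   0   0   0   0   0   0   0   0   0   0   0   0   0   0
    0   0]
 [  0   0   0   0   0   0   0   0 166 117  50  21  22   0   0   0   0   0
    0   0]
 [  0   0   0   0   0   0   0  28  92 165 133  69  29  25   0   0   0   0
    0   0]
 [  0   0   0   0   0   0  12   5  21  61 138 148  81  20  22   0   0   0
    0   0]
 [  0   0   0   0   0   0  23  13   6  13  29 124  92  37  16   0   0   0
    0   0]
 [  0   0   0   0   0   0  24  25  19   8   7  26  29  24  23   0   0   0
    0   0]
 [  0   0   0   0   0   0  24  25  24  17   9   6  22  27  25   0   0   0
    0   0]
 [  0   0   0   0   0   0  25  26  23  25  22  11   6  19  26   0   0   0
    0   0]
 [  0   0   0   0   0   0   0  25  24  25  25  25  16   8   0   0   0   0
    0   0]
 [  0   0   0   0   0   0   0   0  25  24  24  26  23   0   0   0   0   0
    0   0]
 [  0   0   0   0   0   0   0   0   0   0   0   0   0   0   0   0   0   0
    0   0]
 [  0   0   0   0   0   0   0   0   0   0   0   0   0   0   0   0   0   0
    0   0]
 [  0   0   0   0   0   0   0   0   0   0   0   0   0   0   0   0   0   0
    0   0]
 [  0   0   0   0   0   0   0   0   0   0   0   0   0   0   0   0   0   0
    0   0]]
```

Spindle axis is near (638,-54) mm with its flat at about 43°. The unit's x axis is about 4.5°, so it is parallel to the stop. The knob is near (518,-289) mm with its pointer at about 49.5°. Going above the knob for a centred close look.

Call:
apply_moves --targets '[[[-0.19, -0.7, -0.16, 5.6, 1], [-0.19, -0.7, -0.16, 5.6, 1], [-0.19, -0.7, -0.16, 5.6, 1], [-0.19, -0.7, -0.16, 5.6, 1], [-0.19, -0.7, -0.16, 5.6, 1], [-0.19, -0.7, -0.16, 5.6, 1], [-0.19, -0.7, -0.16, 5.6, 1], [-0.19, -0.7, -0.16, 5.6, 1]]]'

```text
clock: 6.35
eef_pos: [0.516, -0.289, 0.1688]
tool_rot: [0.908, 0.419, -0.0, -0.0]
ft_force: [-0.0, -0.2, 0.1]
grip_width: 0.0852
grasp_force: 0.0
```

Call:
apply_moves --targets '[[[0, 0, 0, 0, 1], [0, 0, 0, 0, 1], [0, 0, 0, 0, 1]]]'

```text
clock: 6.6
eef_pos: [0.5169, -0.2876, 0.1691]
tool_rot: [0.909, 0.416, 0.0, -0.0]
ft_force: [-0.2, 0.7, -0.4]
grip_width: 0.0857
grasp_force: 0.0
```

```bash
python3 - <<'E'
from h import *
o=get_obs();print(o["joint_vel"].round(4),o["eef_pos"],o["tool_rot"])
im,d,K,e,Rm=cam("wrist");np.savez("w3.npz",im=im,d=d,K=K,e=e,Rm=Rm)
P=cloud(d,K,e,Rm);z=P[...,2];g=cv2.cvtColor(im,6)
m=np.zeros(z.shape,bool);m[100:280,180:340]=1
sk=m&(z>.004)&(z<.05)
print("skirt",cv2.minEnclosingCircle((P[sk&(z<.022)][:,:2]*1000).astype(np.float32)),P[sk&(z>.036)].mean(0))
T=P[sk&(z>.036)][:,:2]*1e3
print("bar",cv2.minAreaRect(T.astype(np.float32)), len(T))
print("tool yaw",np.degrees(R.from_quat(o["tool_rot"]).as_matrix()[:2,0]@[0,1]*0+np.arctan2(*R.from_quat(o["tool_rot"]).as_matrix()[[1,0],0])))
cv2.imwrite("pics/w3.png",im)
E
```

```text
[ 0.0266 -0.0069  0.0061 -0.001  -0.002  -0.0033] [ 0.51687609 -0.28762938  0.16908666] [ 9.09238423e-01  4.16275496e-01  1.41849201e-05 -4.48296275e-04]
skirt ((517.402099609375, -289.0272216796875), 21.133371353149414) [ 0.51825324 -0.28804737  0.04128051]
bar ((517.7398681640625, -288.44195556640625), (37.49513244628906, 11.902576446533203), 49.532066345214844) 698
tool yaw 49.19932865488241
```

View pics/w3.png

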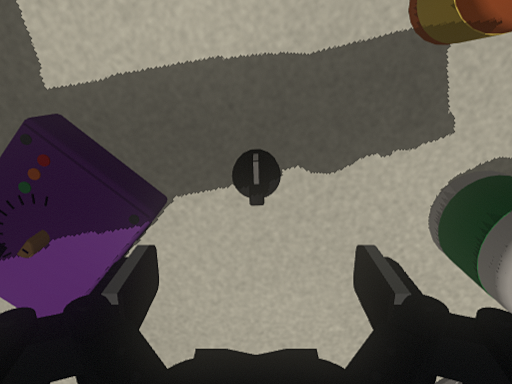

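The close view shows the knob centred at (257,173), its bar running straight up the image in line with the jaws. Descending and gripping.

Call:
apply_moves --targets '[[[0.02, -0.02, -0.8, 0.3, 0], [0, 0, -0.8, 0, 0], [0, 0, -0.8, 0, 0], [0, 0, -0.6, 0, 0], [0, 0, -0.27, 0, 0], [0, 0, 0, 0, 0], [0, 0, 0, 0, 0]]]'

```text
clock: 7.23
eef_pos: [0.5188, -0.2881, 0.0389]
tool_rot: [0.908, 0.42, 0.0, 0.0]
ft_force: [-0.0, -0.2, 1.4]
grip_width: 0.0423
grasp_force: 0.0
```

Call:
apply_moves --targets '[[[0, 0, 0, 0, -1], [0, 0, 0, 0, -1], [0, 0, 0, 0, -1], [0, 0, 0, 0, -1], [0, 0, 0, 0, -1], [0, 0, 0, 0, -1]]]'

```text
clock: 7.73
eef_pos: [0.5198, -0.2896, 0.0407]
tool_rot: [0.908, 0.419, 0.002, 0.002]
ft_force: [-0.3, 0.6, 7.0]
grip_width: 0.0105
grasp_force: 62.1
```

Call:
apply_moves --targets '[[[0, 0, 0.5, 0, -1], [0, 0, 0.9, 0, -1], [0, 0, 0.9, 0, -1], [0, 0, 0.9, 0, -1], [0.2, 0.6, 0, -1, -1], [0.3, 0.8, 0, -1, -1], [0.3, 0.8, 0, -1, -1], [0.3, 0.8, 0, -1, -1]]]'

```text
clock: 8.4
eef_pos: [0.5625, -0.1681, 0.1673]
tool_rot: [0.922, 0.386, 0.001, 0.0]
ft_force: [1.0, 0.2, -1.2]
grip_width: 0.0105
grasp_force: 61.2
```

Call:
apply_moves --targets '[[[0.3, 0.8, 0, -1, -1], [0.3, 0.8, 0, -1, -1], [0.25, 0.35, 0, -0.5, -1], [0, 0, 0, 0, -1], [0, 0, 0, 0, -1], [0, 0, 0, 0, -1], [0, 0, 0, 0, -1]]]'

```text
clock: 8.98
eef_pos: [0.5956, -0.0919, 0.1664]
tool_rot: [0.93, 0.366, -0.0, 0.0]
ft_force: [0.5, 0.2, -0.7]
grip_width: 0.0106
grasp_force: 61.2
```

```bash
cat > sp.py <<'E'
from h import *
from scipy.optimize import least_squares
o=get_obs();M=R.from_quat(o["tool_rot"]).as_matrix();print(o["joint_vel"].round(4),o["eef_pos"],"yaw",np.degrees(np.arctan2(M[1,0],M[0,0])))
im,d,K,e,Rm=cam("wrist");np.savez("w4.npz",im=im,d=d,K=K,e=e,Rm=Rm)
P=cloud(d,K,e,Rm);z=P[...,2];hsv=cv2.cvtColor(im,cv2.COLOR_BGR2HSV)
near=np.hypot(P[...,0]-.638,P[...,1]+.054)<.02
top=near&(z>.0665)&(z<.076);print("top n",top.sum(),np.median(z[top]),"panel",np.median(z[near&(z<.056)]))
def fit(W,r0):
    def res(p):
        q=W-p[:2];return np.maximum(np.linalg.norm(q,axis=1)-p[3],q@[np.cos(p[2]),np.sin(p[2])]-p[4])
    r=least_squares(res,[*W.mean(0),.75,r0,2],loss="soft_l1");print(r.x.round(2),"deg",np.degrees(r.x[2]).round(2),r.cost.round(2))
col=near&(hsv[...,1]>80)&(hsv[...,0]<30)&(z>.06)
for m in(top,col):
    C=max(cv2.findContours(m.astype(np.uint8),0,1)[0],key=cv2.contourArea)[:,0];fit(plane(C,K,e,Rm,.07)[:,:2]*1e3,7.5)
v,u=np.argwhere(top).mean(0).astype(int);print("px",u,v)
a=cv2.resize(im[max(v-25,0):v+25,u-25:u+25],(384,384),interpolation=2)
cv2.imwrite("pics/w4.png",cv2.resize(np.hstack([im,cv2.convertScaleAbs(a,alpha=1.6)]),(800,343)))
E
python3 sp.py
```

```text
[-0.0071  0.0006  0.0004 -0.0009  0.0011  0.0021] [ 0.59561912 -0.09192578  0.16636651] yaw 42.99073383379377
top n 316 0.07041008039375286 panel 0.05056789141650289
[637.68 -53.76   0.75   7.61   1.86] deg 43.0 0.68
[637.7  -54.07   0.75   7.36   2.69] deg 43.0 0.77
px 254 115
```

View pics/w4.png

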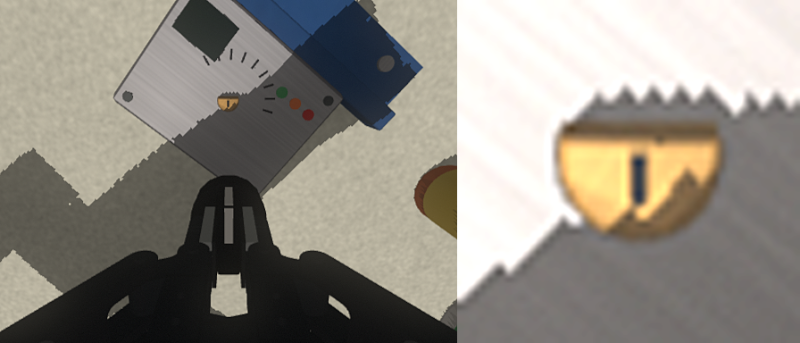

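The view shows the spindle at (254,115) with its flat square to the image rows, so it lines up with the held knob, whose front skirt edge is at about (255,198). Checking the knob's seat in the jaws from the same image.

```bash
python3 - <<'E'
from h import *
f=np.load("w4.npz");im,d,K,e,Rm=[f[k] for k in("im","d","K","e","Rm")]
t=np.array([.59562,-.09193,.16637]);a=np.radians(42.99);ax=np.array([np.cos(a),np.sin(a),0]);ay=np.array([np.sin(a),-np.cos(a),0])
P=cloud(d,K,e,Rm)-t;X=P@ax*1e3;Y=P@ay*1e3;Z=P[...,2]*1e3
m=np.zeros(d.shape,bool);m[185:270,200:310]=1
m&=(d>0)&(Z>-45)&(Z<3)
g=cv2.cvtColor(im,6)
for v in range(192,262,3):print(v,g[v,255],X[v,255].round(1),Y[v,255].round(1),Z[v,255].round(1))
s=m&(Z<-19)&(Z>-44);print("skirt",s.sum(),X[s].max(),Y[s].min(),Y[s].max(),[cv2.minEnclosingCircle(np.c_[X[s],Y[s]].astype(np.float32))])
E
```

```text
192 66 -4.4 0.9 -115.9
195 64 -7.0 0.9 -116.5
198 16 18.5 1.1 -35.9
201 19 18.5 1.1 -31.3
204 20 19.6 1.1 -24.2
207 20 18.5 1.1 -22.9
210 86 18.0 1.1 -20.3
213 80 18.3 1.1 -15.7
216 81 18.0 1.1 -12.9
219 80 18.2 1.1 -9.1
222 80 17.8 1.1 -6.6
225 79 18.2 1.1 -2.5
228 92 17.7 1.1 -0.6
231 12 16.5 1.1 -0.3
234 106 16.0 1.1 1.5
237 100 14.6 1.1 1.5
240 101 12.9 1.1 0.6
243 100 11.8 1.1 1.1
246 100 10.4 1.1 1.1
249 101 9.8 1.1 2.6
252 101 7.9 1.1 1.6
255 101 6.3 1.1 1.2
258 100 4.9 1.1 1.2
261 101 3.8 1.1 1.8
skirt 1944 19.788908184181075 -19.738945765234096 21.821694937756902 [((0.27376246452331543, 1.0413751602172852), 20.906843185424805)]
```

Call:
apply_moves --targets '[[[0.35, 0.33, 0, 0, -1], [0.4, 0.36, 0, 0, -1], [0.3, 0.3, 0, 0, -1], [0, 0, -0.6, 0, -1], [0, 0, -0.55, 0, -1], [0, 0, 0, 0, -1], [0, 0, 0, 0, -1], [0, 0, 0, 0, -1]]]'

```text
clock: 9.7
eef_pos: [0.6384, -0.0521, 0.1213]
tool_rot: [0.93, 0.367, 0.0, 0.0]
ft_force: [0.1, 0.3, 0.0]
grip_width: 0.0108
grasp_force: 61.1
```

Call:
apply_moves --targets '[[[-0.015, -0.005, -0.1, 0, -1], [0, 0, -0.1, 0, -1], [0, 0, -0.1, 0, -1], [0, 0, -0.05, 0, -1], [0, 0, 0, 0, -1]]]'

```text
clock: 10.12
eef_pos: [0.6372, -0.0514, 0.1058]
tool_rot: [0.93, 0.367, -0.0, -0.0]
ft_force: [-0.5, -0.0, -1.1]
grip_width: 0.0106
grasp_force: 61.2
```

Call:
apply_moves --targets '[[[0, 0, -0.06, 0, -1], [0, 0, -0.06, 0, -1], [0, 0, 0, 0, -1]]]'

```text
clock: 10.37
eef_pos: [0.6373, -0.0513, 0.1009]
tool_rot: [0.93, 0.367, -0.0, -0.0]
ft_force: [-0.0, -0.6, -0.8]
grip_width: 0.0104
grasp_force: 61.2
```

The knob underside is already below the spindle tip with no contact force, so the bore is over the spindle. Now pressing in.

Call:
apply_moves --targets '[[[0, 0, -0.06, 0, -1], [0, 0, -0.06, 0, -1], [0, 0, 0, 0, -1]]]'

```text
clock: 10.62
eef_pos: [0.6378, -0.0513, 0.0966]
tool_rot: [0.93, 0.367, 0.0, 0.0]
ft_force: [-0.8, -0.1, 2.2]
grip_width: 0.0103
grasp_force: 61.6
```

Call:
apply_moves --targets '[[[0, 0, -0.05, 0, -1], [0, 0, -0.05, 0, -1], [0, 0, 0, 0, -1]]]'

```text
clock: 10.87
eef_pos: [0.6378, -0.0514, 0.0932]
tool_rot: [0.93, 0.367, 0.0, 0.0]
ft_force: [-1.7, 0.6, 6.0]
grip_width: 0.0102
grasp_force: 61.9
```

Spring contact at 0.0966, as expected, and about 3 N higher after 3.4 mm. Pressing until the force rises past 9 N, when the skirt meets the panel.

Call:
apply_moves --targets '[[[0, 0, -0.05, 0, -1], [0, 0, -0.04, 0, -1], [0, 0, 0, 0, -1]]]'

```text
clock: 11.12
eef_pos: [0.6379, -0.0514, 0.0907]
tool_rot: [0.93, 0.367, 0.001, 0.0]
ft_force: [-3.2, 0.3, 8.4]
grip_width: 0.0104
grasp_force: 62.4
```

Call:
apply_moves --targets '[[[0, 0, -0.04, 0, -1], [0, 0, 0, 0, -1]]]'

```text
clock: 11.28
eef_pos: [0.6379, -0.0514, 0.0906]
tool_rot: [0.93, 0.367, 0.001, 0.0]
ft_force: [-5.8, 0.0, 14.8]
grip_width: 0.0109
grasp_force: 63.2
```

Call:
apply_moves --targets '[[[0, 0, -0.03, 0, -1], [0, 0, 0, 0, -1], [0, 0, 0, 0, -1]]]'

```text
clock: 11.53
eef_pos: [0.6379, -0.0514, 0.0906]
tool_rot: [0.93, 0.367, 0.001, 0.001]
ft_force: [-7.9, 0.6, 20.0]
grip_width: 0.0106
grasp_force: 64.0
```

```bash
python3 - <<'E'
from h import *
im,d,K,e,Rm=cam("wrist");im2=cam("scene")[0]
P=cloud(d,K,e,Rm)
cv2.imwrite("pics/f.png",np.hstack([cv2.resize(im,(400,300)),cv2.resize(im2[200:310,200:340],(400,300),interpolation=2)]))
o=get_obs();print(o["eef_pos"],o["ft_force"],o["clock"])
E
```

```text
[ 0.63787142 -0.0513796   0.09061048] [-7.74560346  0.94790966 20.94653999] 11.6333
```

View pics/f.png

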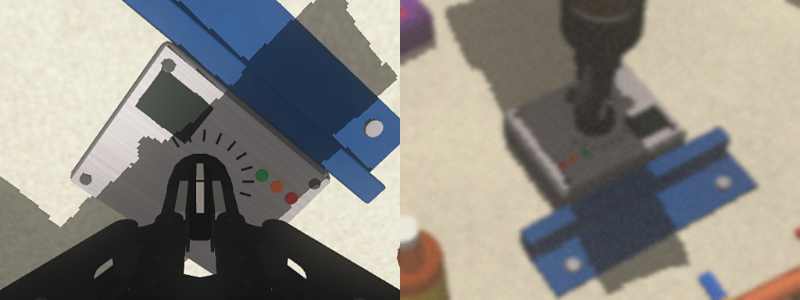

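The final view shows the unit's far edge along the bar and the skirt down on the panel, with the pointer aligned. The bystanders in view have not moved. Handing in.

```bash
python3 -c "
from workcell import order
print(order.job_done())"
```

```text
the job is handed in; nothing more can be done
None
```

The job is handed in at about 11.6 s: the unit was pushed flat against the stop, and the knob is fitted with its pointer matching the spindle's flat and held pressed in, skirt flush with the panel, at about 20 N.

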